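# Clip the amber bullseye segment into its bracket

### The job

Pick up the brass-framed amber bullseye segment and, dome upward, push its two ears down between the copper spring clips of the bracket on the turntable until it sits flat and fully home on the bracket's rail, then let go. Leave the green segment lying where it is.

Things in the scene. Friction and masses are not known exactly. Their poses are not given: they have to be found in the camera images.
- amber_center (a point): Centre of the amber segment: brass frame 46 (its x) x 80 (y) x 18 mm (z), lying flat, this point 9 mm up. Amber glass dome, radius 18, 10 mm high, on top. Ears jut from the middle of both ends along +y and -y: 14 mm wide (x), 10 thick, at half thickness, tips 66 mm from this point. About 0.22 kg. Same after a half turn. Room to grip it across x.
- green_center (a point): Centre of the green segment: same shape and size as the amber one, but with a green glass dome. A bystander that lies flat on the bench.
- seat (a point): Where the amber segment's centre is when home; its x, y lie along this point's x, y (either way round). It rests on a rail 30 mm wide (x), 76 long (y), top 9 mm below this point, open beside it in x for fingers. Rail and posts are fixed on an iron disc (radius 90 mm, top 31 mm below this point) that turns freely, with slight drag, about the vertical through here; its base is fixed.
- slot_mouth (a point): 34 mm above the seat, same axes: level of the top of the clips. At y = +56 and -56 mm stand 12 mm thick forked posts, a slot in each for an ear, lined with two copper clips: 38 mm apart (x) at this level, 10 mm from 22 mm lower down to the foot. A clip yields up to 12 mm (0.75 N + 0.15 N/mm). An ear may be 10 mm off in x or y. Pushing home takes 5 to 15 N; friction keeps it from dropping in.
Not all that is in view belongs to the job. Leave any black or pink look-alike of the part that bears amber_center alone. Leave any red look-alike of the part that bears seat alone.

How it is judged:
By the outcome, as a careful person would: the job done as asked, in the order asked, and still so for the second after the job is handed in, with the robot touching nothing.
It also fails if it takes over 38 s, if anything falls off the work surface, if the arm or the gripper's body presses on something with over 40 N, if the wrist force passes 120 N, or if a joint passes its speed limit or range.

### The arm

A 6-joint arm with a two-finger parallel gripper is mounted at the origin on the work surface. World frame = base frame: x ahead of the robot, y to its left, z up, the work surface at z = 0. Lengths are in m, angles in degrees, forces in N, time in s.
With the tool pointing down it reaches from about 0.3 to 0.75 m from the base axis. Payload 8.5 kg.
Tool frame: the origin (TCP) lies at the very end of the fingers, on their centre line; the grasp point (between the pads) lies env.pinch_z behind it (env.pinch_z is the distance from the TCP to the grasp point, in m); z points along the fingers, y is the line along which they close (so a half turn about z gives the same grasp; the last joint's range is limited). The gripper opens to 85 mm and grips with 20 to 120 N. Pads are 22 mm wide; open, the fingers measure 114 mm over their backs; the gripper's body (76 mm by 85 mm) begins 54 mm behind the grasp point. The pads swing forward as they close: fully open they stand 13 mm farther back than shut.
Start: joints at [52.408, 21.807, 74.336, -0, 83.858, -12.336], TCP at [0.235, 0.497, 0.231] pointing down, gripper open.
Joint ranges: [-178.18, 178.18], [-50.72, 133.34], [12.68, 142.11], [-81.47, 261.47], [9.98, 163.14], [-165.26, 165.26]. Speed limits (degrees/s): [136.94, 136.94, 180, 180, 180, 180].

### API

Orientations are given as a 3x3 rotation matrix whose columns are the frame's x, y, z axes.
In Python, from rig import telemetry, get_image, env gives the robot as it stands. The module is installed in compiled form; this text tells all that it offers.
- The arm moves only by the tool apply_moves, never from a script. Its argument "series" is a list of rows, each a list of 7 numbers: the shift along the tool's x, y, z in mm, then the turn, a rotation vector about the tool's x, y, z in degrees, then the opening, from 0 (shut) to 1 (fully open). A call has 1 to 12 rows; each row shifts and turns the commanded pose from where the row before left it, along the tool's axes as they then stand; what a row does not reach is not made up. A row lasts 1/8 s, in which the tool goes at most 62.5 mm and 10.7 degrees, less where a joint would pass 70% of its speed; a pose out of reach is approached as far as the arm can. A call with a gripper value outside its range is refused whole. The fingers move at their own pace and stop on an object; "grip_force" is the grip in N (left out, the last holds). Time passes only in rows, so rows that do not move let the fingers close. It gives the time, the measured TCP pose, the force, the opening and the grip force at its end, in the units of the state.
- telemetry.observe(): the state, without advancing time (a new reading comes with each control period).
- get_image(name): name is "scene" or "top" or "wrist"; returns a dict with "frame" (384x512x3 uint8, red, green, blue), "z_map" (384x512 float32, m along the optical axis (not along the pixel's ray), 0 where there is no reading), "vertical_fov" (degrees; the focal length in pixels is half the picture's height over the tangent of half this angle, whatever the lens; pixels are square), "cx", "cy" (the principal point, pixels), "eye" and "attitude" of the camera in the world; the wrist camera has in their place "mount" (4x4, takes a point from camera to tool coordinates, whose origin is the TCP and whose axes are the flange's). Camera axes: x right, y up, looking along -z (the intrinsics and any distortion apply to the point x, -y, -z); pixel columns grow to the right and rows downward; lengths in m; the calibration is good to about 2 mm. The wrist camera is an equidistant fisheye: a pixel r from the principal point sees the ray r / f radians off the axis. A picture is of the moment at which its call begins: read the wrist's pose just before it.
- env.close_job(): hands the job in; it is judged then, once.
The state is a dict: "time_s": time; "q": joint angles; "qvel": joint speeds; "joint_efforts": joint torques, N m; "position": TCP position; "tool_rot": TCP orientation; "ft_force": force on the tool from outside, world axes, zero at the start; "wrist_torque": the same for the moment, N m; "grip_width": finger opening in m; "gripper_force": force on a finger pad.
Only numpy, scipy, OpenCV 4.12 (cv2) and the standard library are available. Lean on these libraries where they do the work, as an engineer would, in place of code of your own. Each camera call takes 0.05 s, during which the arm holds its last target. There are 200 camera calls.

## Working session

There is one attempt and no reset: what is moved stays moved. The work goes in short steps, Python scripts to look and compute and a tool call to move; the robot and the scene stay as the last step left them, time stands still between calls to the robot, and variables do not carry over. Pictures are saved under pics/ and viewed, at most 10 in all, crops included, and the job is handed in when it is done.

Besides the shell and the picture viewer there is one more tool, called after "Call:" as a command line: name --pt "numbers of a row" for each row, then --argument value for the rest. apply_moves: Moves the arm, as the interface text tells. Its arguments: {"type":"object","properties":{"series":{"type":"array"},"grip_force":{"type":"number"}},"required":["series"]}

```bash
mkdir -p pics
cat > h.py <<'E'
import numpy as np, cv2, pickle
from rig import telemetry, get_image, env
def grab(n):
    s=telemetry.observe(); d=get_image(n); d['s']=s; pickle.dump(d,open(f'{n}.pkl','wb')); return d
def foc(d): return 192/np.tan(np.radians(d['vertical_fov'])/2)
def ray(d,u,v):
    f=foc(d); x=(u-d['cx']);y=(v-d['cy'])
    if 'mount' in d:
        r=np.hypot(x,y)+1e-9; t=r/f; c=np.array([np.sin(t)*x/r,-np.sin(t)*y/r,-np.cos(t)])
        M=np.array(d['mount']); R=np.array(d['s']['tool_rot']); 
        return np.array(d['s']['position'])+R@M[:3,3], R@M[:3,:3]@c
    A=np.array(d['attitude']); return np.array(d['eye']), A@np.array([x/f,-y/f,-1])
def onplane(d,u,v,z):
    o,r=ray(d,u,v); return o+r*(z-o[2])/r[2]
def depthpt(d,u,v):
    o,r=ray(d,u,v)
    return o+r*d['z_map'][int(v),int(u)]   # scene/top only
E
python3 - <<'E'
from h import *
s=telemetry.observe(); print(s, env.pinch_z)
for n in('scene','top','wrist'):
    d=grab(n); print(n,{k:v for k,v in d.items() if k not in('frame','z_map','s')})
    cv2.imwrite(f'pics/{n}0.png',d['frame'][...,::-1])
E
```

```text
{'time_s': 0.0, 'q': array([ 5.24087088e+01,  2.18427748e+01,  7.43852177e+01,  9.71870885e-04,
        8.38581497e+01, -1.23365448e+01]), 'qvel': array([-0.01719192, -0.0395891 ,  0.03828909, -0.04498537, -0.07594575,
       -0.02485546]), 'joint_efforts': array([ 8.92275557e-05, -4.48477471e+01, -2.31276190e+01, -2.50286876e-04,
        4.88364341e-03, -1.02706699e-05]), 'position': array([0.23447638, 0.49719181, 0.23069232]), 'tool_rot': array([[-9.04418869e-01,  4.26644634e-01, -9.30514240e-04],
       [ 4.26645515e-01,  9.04418161e-01, -1.18103097e-03],
       [ 3.37693451e-04, -1.46514642e-03, -9.99998870e-01]]), 'ft_force': array([ 0.53183467, -0.86384319,  0.31407694]), 'wrist_torque': array([-0.01997399,  0.00955353, -0.02666814]), 'gripper_force': 0.0, 'grip_width': 0.08516477277422652} 0.0187
scene {'vertical_fov': 49.304246083604596, 'cx': 253.82177005928565, 'cy': 188.86719404830814, 'eye': array([1.04918794, 0.33940559, 0.77630751]), 'attitude': array([[-0.54191773, -0.58435201,  0.60403468],
       [ 0.8404282 , -0.37881844,  0.3875268 ],
       [ 0.00236741,  0.71765543,  0.69639434]])}
top {'vertical_fov': 42.233571299296486, 'cx': 257.07431675728986, 'cy': 195.5329516186458, 'eye': array([ 0.3196987 , -0.03263558,  1.25374304]), 'attitude': array([[-1.12787606e-02,  9.92103019e-01, -1.24917528e-01],
       [-9.99935732e-01, -1.13339621e-02,  2.68798920e-04],
       [-1.14913430e-03,  1.24912531e-01,  9.92167092e-01]])}
wrist {'vertical_fov': 65.70646984690485, 'cx': 254.67271809704008, 'cy': 194.17448088110652, 'mount': array([[-3.29766015e-04,  9.48070407e-01,  3.18060363e-01,
         8.19410782e-02],
       [ 9.99999628e-01,  5.65989792e-04, -6.50292537e-04,
        -2.31019043e-03],
       [-7.96542029e-04,  3.18060031e-01, -9.48070241e-01,
        -1.43725539e-01],
       [ 0.00000000e+00,  0.00000000e+00,  0.00000000e+00,
         1.00000000e+00]])}
```

View pics/scene0.png

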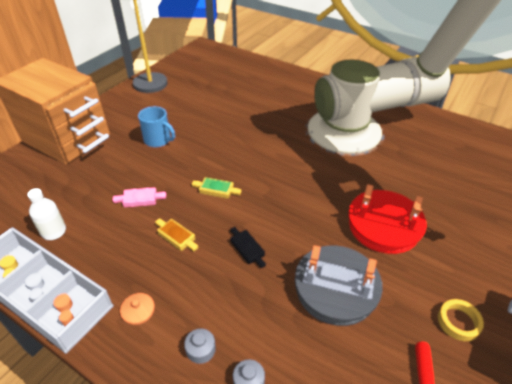

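View pics/top0.png

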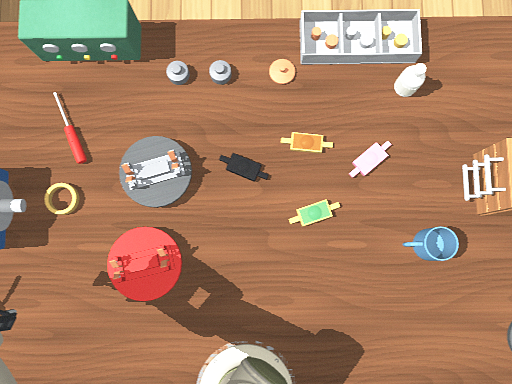

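Scene and top views show these candidates, with top-view pixels:
- **Segments:** amber/brass (307,142), green (315,212), black (245,167), pink (371,159). The one at (307,142) has the brass frame and amber dome, so it is the part.
- **Turntables:** grey iron with copper clips (156,171), red look-alike (145,264). The grey one fits the description.

Next I measure both and crop for confirmation.

Run:
```python
from h import *
d=pickle.load(open('top.pkl','rb')); im=d['frame']
c=np.hstack([cv2.resize(im[y-45:y+45,x-45:x+45],(400,400),interpolation=cv2.INTER_CUBIC) for x,y in((307,142),(156,171))])
cv2.imwrite('pics/crop.png',c[...,::-1])
h=cv2.cvtColor(im,cv2.COLOR_RGB2HSV)
# amber
m=np.zeros(im.shape[:2],np.uint8); m[125:160,278:337]=((h[125:160,278:337,0]>12)&(h[125:160,278:337,0]<32)&(h[125:160,278:337,1]>120)&(h[125:160,278:337,2]>140))
def stat(m,z):
    v,u=np.nonzero(m); P=np.array([onplane(d,a,b,z) for a,b in zip(u,v)])[:,:2]
    c,(w,hh),a=cv2.minAreaRect((P*1000).astype(np.float32)); ev,V=np.linalg.eigh(np.cov(P.T))
    print(len(u),'mean',P.mean(0),'rect',c,w,hh,a,'axis',np.degrees(np.arctan2(V[1,1],V[0,1])))
stat(m,.015)
zc=[depthpt(d,u,v)[2] for u,v in((307,142),(296,142),(300,160))];print('z amber,frame,bench',zc)
# copper
w=np.zeros(im.shape[:2],bool); w[135:210,118:196]=1
m=(w&(h[...,0]<16)&(h[...,1]>90)&(h[...,2]>120)).astype(np.uint8)
n,l,st,ce=cv2.connectedComponentsWithStats(m)
for i in range(1,n):
    if st[i,4]>4: print(st[i],ce[i],depthpt(d,*ce[i]))
# height-based disc
zz=np.zeros((384,512,3))
for v in range(130,212):
    for u in range(112,200): zz[v,u]=depthpt(d,u,v)
for lo,hi in((.02,.2),):
    q=(zz[...,2]>lo)&(zz[...,2]<hi); P=zz[q][:,:2]; (cx,cy),r=cv2.minEnclosingCircle((P*1000).astype(np.float32)); print('disc',cx,cy,r,len(P))
print(np.histogram(zz[135:208,118:196,2],bins=np.arange(-.005,.16,.005)))
```

```text
617 mean [ 0.61089581 -0.16044431] rect (611.7387084960938, -161.7009735107422) 148.0348358154297 88.43927001953125 89.33580780029297 axis 90.70666428246862
z amber,frame,bench [np.float64(0.029812459987071716), np.float64(0.016117102686032503), np.float64(-0.005177212928515251)]
[ 118  135   78   75 1225] [148.71591837 172.75836735] [0.52860988 0.2298669  0.06162789]
[167 151  11  11  61] [172.27868852 156.14754098] [0.56310327 0.16805502 0.09017664]
[172 163   7   5  23] [174.69565217 165.04347826] [0.54195692 0.16249348 0.08777311]
[122 164  12  11  66] [127.03030303 169.48484848] [0.53096788 0.27361092 0.09628495]
[125 176  10   6  32] [129.59375 178.125  ] [0.51071744 0.26789942 0.09328813]
disc 538.16064453125 219.0003204345703 90.52413940429688 4057
(array([ 828,  715,   34,    0,    0,    3,   20,  330, 1856,  858,  228,
         65,  210,  198,   26,   32,   50,   34,   35,   35,   33,   41,
          3,    0,    0,    0,    0,    0,    0,    0,    0,    0]), array([-0.005,  0.   ,  0.005,  0.01 ,  0.015,  0.02 ,  0.025,  0.03 ,
        0.035,  0.04 ,  0.045,  0.05 ,  0.055,  0.06 ,  0.065,  0.07 ,
        0.075,  0.08 ,  0.085,  0.09 ,  0.095,  0.1  ,  0.105,  0.11 ,
        0.115,  0.12 ,  0.125,  0.13 ,  0.135,  0.14 ,  0.145,  0.15 ,
        0.155]))
```

View pics/crop.png

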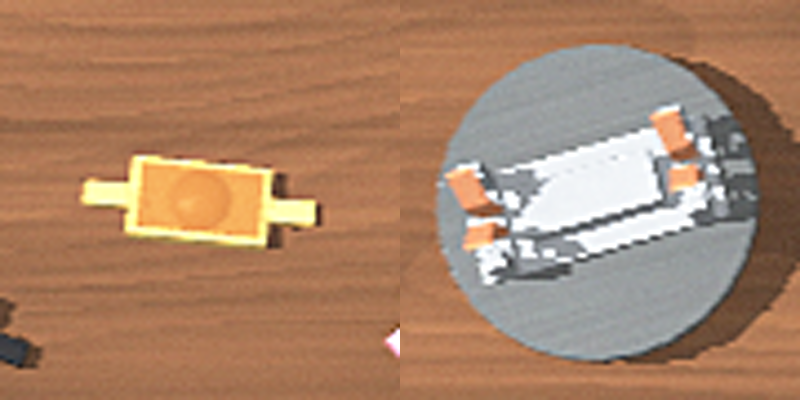

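The crop confirms a brass frame with an amber dome at (307,142), and an iron disc with four copper clip tips at (156,171). The clip midpoint (0.537,0.218) agrees with the disc centre (0.538,0.219). Disc top z is about 0.04, the clip tops are about 0.105, and the post axis is at about 106.7°. Moving above the amber segment now.

Call:
apply_moves --pt "0 0 0 0 0 10 1" --pt "0 0 0 0 0 10 1" --pt "0 0 0 0 0 10 1" --pt "0 0 0 0 0 10 1" --pt "0 0 0 0 0 10 1" --pt "0 0 0 0 0 10 1" --pt "0 0 0 0 0 10.5 1" --pt "-44 31 3 0 0 0 1" --pt "-44 31 3 0 0 0 1" --pt "-44 31 3 0 0 0 1" --pt "-44 31 3 0 0 0 1" --pt "-44 31 3 0 0 0 1" --grip_force 60

```text
time_s: 1.65
position: [0.3673, 0.2614, 0.2162]
tool_rot: [[0.1, 0.995, -0.0], [0.995, -0.1, -0.0], [-0.0, -0.0, -1.0]]
ft_force: [0.8, -0.9, -0.2]
grip_width: 0.0852
gripper_force: 0.0
```

Call:
apply_moves --pt "-44 31 7 0 0 0 1" --pt "-44 31 7 0 0 0 1" --pt "-44 31 7 0 0 0 1" --pt "-44 32 7 0 0 0 1" --pt "-44 32 7 0 0 0 1" --pt "-44 32 7 0 0 0 1" --pt "-44 32 7 0 0 0 1" --pt "-44 32 7 0 0 0 1" --pt "-44 32 7 0 0 0 1" --pt "0 0 0 0 0 0 1" --pt "0 0 0 0 0 0 1"

```text
time_s: 3.02
position: [0.6103, -0.1592, 0.153]
tool_rot: [[0.1, 0.995, -0.001], [0.995, -0.1, 0.001], [0.001, -0.001, -1.0]]
ft_force: [0.1, -0.2, 0.2]
grip_width: 0.0852
gripper_force: 0.0
```

Run:
```python
from h import *
d=grab('wrist'); im=d['frame']; cv2.imwrite('pics/w1.png',im[...,::-1]); s=d['s']; print(s['position'],s['tool_rot'],s['q'],s['time_s'])
h=cv2.cvtColor(im,cv2.COLOR_RGB2HSV)
m=((h[...,0]>12)&(h[...,0]<34)&(h[...,1]>140)&(h[...,2]>150)).astype(np.uint8)
n,l,st,ce=cv2.connectedComponentsWithStats(m); i=1+np.argmax(st[1:,4])
for k in range(1,n):
    if st[k,4]>100: print(st[k],ce[k])
cn=max(cv2.findContours((l==i).astype(np.uint8),0,1)[0],key=cv2.contourArea)[:,0]
P=np.array([onplane(d,a,b,.016)[:2] for a,b in cn]); print(cv2.minAreaRect((P*1000).astype(np.float32)))
R=np.array(s['tool_rot'])
```

```text
[ 0.61028405 -0.15916271  0.15297119] [[ 1.00335530e-01  9.94953193e-01 -9.61996798e-04]
 [ 9.94953496e-01 -1.00334916e-01  6.67209419e-04]
 [ 5.67320274e-04 -1.02408689e-03 -9.99999315e-01]] [-2.53587742e+01  3.33590382e+01  6.76751361e+01  1.11419017e-02
  7.90320059e+01 -1.96024239e+01] 3.025
[436 104  17  24 117] [446.58974359 117.1965812 ]
[ 233  114   50  129 4635] [256.84185545 178.33333333]
[408 114  21  19 185] [418.09189189 124.0972973 ]
[  68  157   65  103 1228] [100.23371336 204.12785016]
((611.4208374023438, -160.7842254638672), (132.7874298095703, 47.798065185546875), 83.41569519042969)
```

View pics/w1.png

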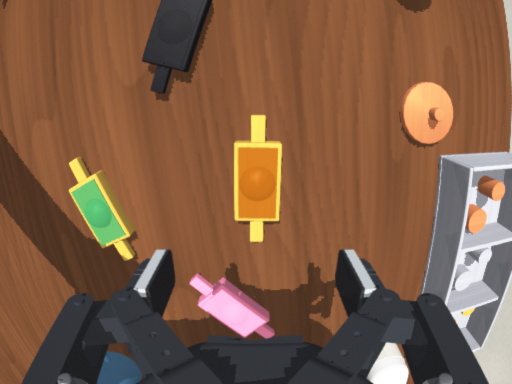

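The wrist view shows amber centred at (257,178), with black, green and pink well clear of the finger paths. The measured 133 x 48 mm matches the given 132 x 46. Descending and gripping.

Call:
apply_moves --pt "-1.5 1 25 0 0 0.8 1" --pt "0 0 30 0 0 0 1" --pt "0 0 30 0 0 0 1" --pt "0 0 30 0 0 0 1" --pt "0 0 20 0 0 0 1" --pt "0 0 10 0 0 0 1" --pt "0 0 5 0 0 0 1" --pt "0 0 0 0 0 0 1" --pt "0 0 0 0 0 0 0" --pt "0 0 0 0 0 0 0" --pt "0 0 0 0 0 0 0" --pt "0 0 0 0 0 0 0" --grip_force 60

```text
time_s: 4.58
position: [0.6119, -0.1614, 0.0042]
tool_rot: [[0.114, 0.993, 0.001], [0.993, -0.114, -0.001], [-0.0, 0.001, -1.0]]
ft_force: [-0.4, -0.2, 6.3]
grip_width: 0.0443
gripper_force: 62.8
```

Call:
apply_moves --pt "0 0 0 0 0 0 0" --pt "0 0 0 0 0 0 0" --pt "0 0 0 0 0 0 0"

```text
time_s: 4.95
position: [0.6119, -0.1614, 0.0042]
tool_rot: [[0.114, 0.993, 0.001], [0.993, -0.114, -0.001], [-0.001, 0.001, -1.0]]
ft_force: [-0.4, 0.3, 5.4]
grip_width: 0.0444
gripper_force: 62.8
```

Call:
apply_moves --pt "0 0 -20 0 0 0 0" --pt "0 0 -45 0 0 0 0" --pt "0 0 -45 0 0 0 0" --pt "0 0 -50 0 0 0 0" --pt "0 0 -20 0 0 -8 0" --pt "0 0 0 0 0 -8 0" --pt "0 0 0 0 0 -7.2 0" --pt "36 5 0 0 0 0 0" --pt "36 5 0 0 0 0 0" --pt "36 5 0 0 0 0 0" --pt "36 5 0 0 0 0 0"

```text
time_s: 6.32
position: [0.5888, -0.0163, 0.1828]
tool_rot: [[-0.286, 0.958, -0.001], [0.958, 0.286, 0.0], [0.001, -0.001, -1.0]]
ft_force: [1.0, 0.2, -2.0]
grip_width: 0.0446
gripper_force: 62.1
```

Call:
apply_moves --pt "36 5 0 0 0 0 0" --pt "36 5 0 0 0 0 0" --pt "36 5 0 0 0 0 0" --pt "36 3 0 0 0 0 0" --pt "0 0 0 0 0 0 0" --pt "0 0 0 0 0 0 0"

```text
time_s: 7.08
position: [0.5654, 0.1252, 0.183]
tool_rot: [[-0.286, 0.958, -0.001], [0.958, 0.286, -0.0], [-0.0, -0.001, -1.0]]
ft_force: [-0.2, 0.8, -1.8]
grip_width: 0.0442
gripper_force: 62.1
```

Run:
```python
from h import *
d=grab('wrist'); im=d['frame']; cv2.imwrite('pics/w2.png',im[...,::-1]); s=d['s']; print(s['position'],s['tool_rot'],s['q'],s['time_s'],s['grip_width'])
h=cv2.cvtColor(im,cv2.COLOR_RGB2HSV)
m=((h[...,0]<16)&(h[...,1]>100)&(h[...,2]>140)).astype(np.uint8)
n,l,st,ce=cv2.connectedComponentsWithStats(m)
for k in range(1,n):
    if st[k,4]>40: print(st[k],ce[k],onplane(d,*ce[k],.1))
```

```text
[0.56536375 0.12520406 0.18304488] [[-2.86448640e-01  9.58095424e-01 -5.77964237e-04]
 [ 9.58095587e-01  2.86448491e-01 -3.28979808e-04]
 [-1.49637066e-04 -6.47980803e-04 -9.99999779e-01]] [ 7.87956250e-01  2.68749329e+01  7.42314333e+01 -1.87408695e-02
  7.89270053e+01 -1.58538967e+01] 7.075 0.044174555507565605
[   8    0  129   99 8971] [67.91416787 41.8135102 ] [0.37056574 0.21465923 0.1       ]
[229   0  23  19 336] [240.77678571   7.68154762] [0.51058122 0.26692103 0.1       ]
[264   0  24  19 348] [274.97126437   7.94827586] [0.53514394 0.27413737 0.1       ]
[393  76   8  31  59] [396.18644068  91.28813559] [0.64688654 0.24528073 0.1       ]
[ 72 139   5  30  47] [ 73.40425532 153.25531915] [0.39852707 0.1195017  0.1       ]
[228 138  12  20 221] [233.47511312 147.46153846] [0.53612302 0.16057609 0.1       ]
[270 138  14  21 243] [276.94650206 147.99176955] [0.5683825 0.1697881 0.1      ]
[158 142  23 123 588] [167.16156463 203.98979592] [0.49483267 0.09948653 0.1       ]
[374 142  32  77 248] [390.42741935 181.73387097] [0.67036381 0.17271915 0.1       ]
[ 215  198   80  120 8195] [254.98987187 257.23978035] [0.57969352 0.07280261 0.1       ]
[338 221  21  36 109] [347.90825688 237.26605505] [0.65297017 0.1139767  0.1       ]
[361 221  21  34  90] [371.48888889 238.33333333] [0.67573503 0.11875974 0.1       ]
[142 222  11  62 254] [146.4488189  257.46850394] [0.48428891 0.04082501 0.1       ]
[339 332  29  30 531] [350.85875706 348.94915254] [ 0.72288442 -0.0198461   0.1       ]
```

View pics/w2.png

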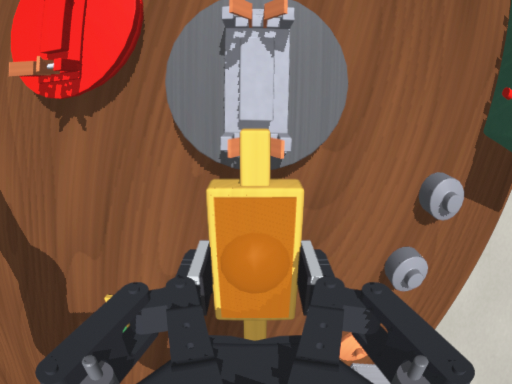

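The bracket is ahead. The near clip pair is centred at about (256,147), the far pair at about (258,8), and the ear at x≈255 lines up. The seat estimate is (0.5375,0.218), consistent with the top view. Moving over it and starting down.

Call:
apply_moves --pt "40 0 0 0 0 0 0" --pt "40 0 0 0 0 0 0" --pt "17 0 0 0 0 -0.4 0" --pt "0 0 0 0 0 0 0" --pt "0 0 25 0 0 0 0" --pt "0 0 25 0 0 0 0" --pt "0 0 20 0 0 0 0" --pt "0 0 10 0 0 0 0" --pt "0 0 4 0 0 0 0" --pt "0 0 0 0 0 0 0" --grip_force 90

```text
time_s: 8.38
position: [0.538, 0.2183, 0.0997]
tool_rot: [[-0.293, 0.956, 0.001], [0.956, 0.293, 0.0], [-0.0, 0.001, -1.0]]
ft_force: [0.7, 0.6, -1.8]
grip_width: 0.0433
gripper_force: 96.8
```

Run:
```python
from h import *
d=grab('scene'); im=d['frame']; a=cv2.resize(im[205:345,270:410],(560,560),interpolation=cv2.INTER_CUBIC); cv2.imwrite('pics/s3.png',a[...,::-1])
```

```text
(no output)
```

View pics/s3.png

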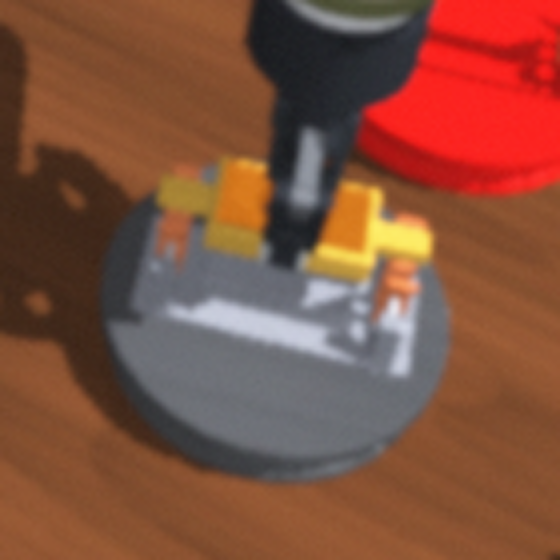

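Both ears, at (185,195) and (405,240), sit in the mouths of the forks between the copper clips. Pushing down.

Call:
apply_moves --pt "0 0 4 0 0 0 0" --pt "0 0 4 0 0 0 0" --pt "0 0 4 0 0 0 0" --pt "0 0 4 0 0 0 0" --pt "0 0 4 0 0 0 0" --pt "0 0 3 0 0 0 0" --pt "0 0 3 0 0 0 0" --pt "0 0 0 0 0 0 0"

```text
time_s: 9.43
position: [0.5373, 0.2185, 0.0727]
tool_rot: [[-0.293, 0.956, -0.001], [0.956, 0.293, -0.0], [0.0, -0.001, -1.0]]
ft_force: [1.4, 0.2, -5.4]
grip_width: 0.0437
gripper_force: 96.7
```

Call:
apply_moves --pt "0 0 2 0 0 0 0" --pt "0 0 2 0 0 0 0"

```text
time_s: 9.68
position: [0.5378, 0.2186, 0.0694]
tool_rot: [[-0.293, 0.956, 0.0], [0.956, 0.293, 0.0], [-0.0, 0.0, -1.0]]
ft_force: [1.5, 0.2, 0.2]
grip_width: 0.0433
gripper_force: 96.9
```

Call:
apply_moves --pt "0 0 2 0 0 0 0" --pt "0 0 1 0 0 0 0"

```text
time_s: 9.93
position: [0.5376, 0.2186, 0.0662]
tool_rot: [[-0.293, 0.956, -0.0], [0.956, 0.293, 0.0], [0.0, -0.0, -1.0]]
ft_force: [1.1, -0.1, -0.9]
grip_width: 0.0434
gripper_force: 96.9
```

Call:
apply_moves --pt "0 0 1 0 0 0 0" --pt "0 0 1 0 0 0 0"

```text
time_s: 10.18
position: [0.5377, 0.2185, 0.0644]
tool_rot: [[-0.293, 0.956, 0.0], [0.956, 0.293, 0.0], [-0.0, 0.0, -1.0]]
ft_force: [-2.3, -0.1, 8.9]
grip_width: 0.0433
gripper_force: 98.0
```

Call:
apply_moves --pt "0 0 1 0 0 0 0" --pt "0 0 0.5 0 0 0 0"

```text
time_s: 10.42
position: [0.5377, 0.2186, 0.0644]
tool_rot: [[-0.293, 0.956, 0.001], [0.956, 0.293, 0.0], [-0.0, 0.001, -1.0]]
ft_force: [-3.9, -1.1, 15.7]
grip_width: 0.0436
gripper_force: 99.0
```

Call:
apply_moves --pt "0 0 1 0 0 0 0" --pt "0 0 1 0 0 0 0" --pt "0 0 0 0 0 0 0"

```text
time_s: 10.8
position: [0.5377, 0.2186, 0.0643]
tool_rot: [[-0.294, 0.956, 0.002], [0.956, 0.294, 0.0], [-0.001, 0.002, -1.0]]
ft_force: [-10.9, -2.6, 30.0]
grip_width: 0.0434
gripper_force: 100.6
```

The part is on a hard stop at z 0.0643, with force rising and no motion. Unloading, opening and retreating.

Call:
apply_moves --pt "0 0 -1.5 0 0 0 0" --pt "0 0 -1.5 0 0 0 0" --pt "0 0 0 0 0 0 1" --pt "0 0 0 0 0 0 1" --pt "0 0 0 0 0 0 1" --pt "0 0 0 0 0 0 1" --pt "0 0 0 0 0 0 1"

```text
time_s: 11.68
position: [0.5376, 0.2185, 0.0638]
tool_rot: [[-0.293, 0.956, -0.0], [0.956, 0.293, -0.0], [0.0, -0.0, -1.0]]
ft_force: [0.0, -0.1, 0.7]
grip_width: 0.0856
gripper_force: 0.0
```

Call:
apply_moves --pt "0 0 -10 0 0 0 1" --pt "0 0 -30 0 0 0 1" --pt "0 0 -40 0 0 0 1" --pt "0 0 -40 0 0 0 1" --pt "-40 0 0 0 0 0 1" --pt "-40 0 0 0 0 0 1" --pt "-20 0 0 0 0 0 1" --pt "0 0 0 0 0 0 1" --pt "0 0 0 0 0 0 1"

```text
time_s: 12.8
position: [0.5666, 0.1239, 0.1839]
tool_rot: [[-0.294, 0.956, -0.0], [0.956, 0.294, 0.0], [0.0, -0.0, -1.0]]
ft_force: [-0.1, 0.5, 0.2]
grip_width: 0.0855
gripper_force: 0.0
```

Run:
```python
from h import *
d=grab('wrist'); w=d['frame']; s=d['s'];print(s['position'],s['time_s'])
d=grab('scene'); im=d['frame']; a=cv2.resize(im[215:355,265:405],(400,400),interpolation=cv2.INTER_CUBIC)
b=cv2.resize(w[0:200,156:356],(400,400),interpolation=cv2.INTER_CUBIC)
cv2.imwrite('pics/s4.png',np.hstack([a,b])[...,::-1])
t=grab('top'); h=cv2.cvtColor(t['frame'],cv2.COLOR_RGB2HSV)
P=np.array([depthpt(t,u,v) for v in range(135,210) for u in range(118,196)]); 
hh=h[135:210,118:196].reshape(-1,3); q=(hh[:,0]>17)&(hh[:,0]<34)&(hh[:,1]>110)&(P[:,2]>.05); F=P[q]
if len(F)>10:
    A=np.c_[F[:,:2]-[.5377,.2185],np.ones(len(F))]; print(len(F),np.median(F,0),np.linalg.lstsq(A,F[:,2],rcond=None)[0])
# ears in scene: brass depth points
h=cv2.cvtColor(im,cv2.COLOR_RGB2HSV); pts=[]
for v in range(215,355):
    for u in range(265,405):
        if 20<h[v,u,0]<34 and h[v,u,1]>120: pts.append(depthpt(d,u,v))
pts=np.array(pts); e=np.array([-.293,.956]); y=(pts[:,:2]-[.5377,.2185])@e
for lo,hi in((-.07,-.042),(-.04,-.02),(-.02,.02),(.02,.04),(.042,.07)):
    k=(y>lo)&(y<hi); print(lo,k.sum(),np.percentile(pts[k,2],[50,90]) if k.sum() else '')
```

```text
[0.56660816 0.12391415 0.18390777] 12.8
-0.07 39 [0.07318092 0.0938039 ]
-0.04 71 [0.07660661 0.07865491]
-0.02 110 [0.07386751 0.07780986]
0.02 75 [0.07626179 0.07824351]
0.042 55 [0.07349966 0.0774512 ]
```

View pics/s4.png

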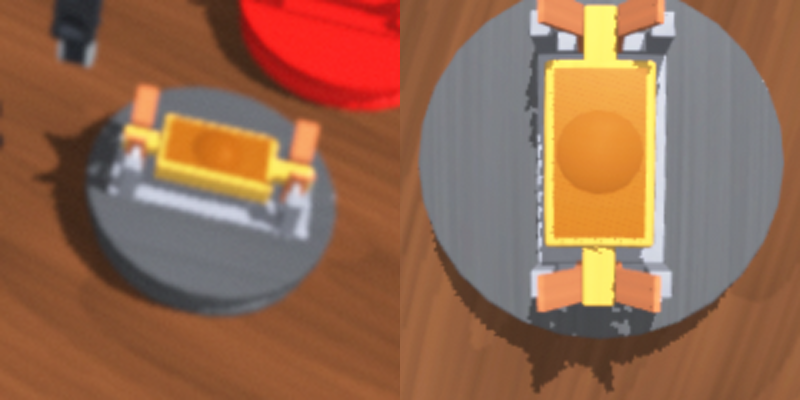

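The amber segment sits centred between both clip pairs with the dome up. Frame tops read 0.0787 and 0.0782 at the two ends, so it is level and at seat height + 9 mm. The gripper is clear, so I'm handing in.

```bash
python3 -c "
from rig import env; print(env.close_job())"
```

```text
the job is handed in; nothing more can be done
None
```

The amber segment is seated flat and fully home on the iron bracket's rail, dome up and released. The green segment was not touched, and the job was handed in at about 13 s.

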